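# Shake-test two power modules: reject the loose one, dock the sound one

### The job

One of the two identical grey power modules on the blue mat came back with a part broken loose inside. Pick them up and rock or shake them gently end to end, a few times back and forth, until you have felt the loose part slide both ways in the bad one; stand that one upright in the red reject tray, and press the sound one gently down into the test dock until it is fully home. Set nothing down hard, and leave the circuit board, tape and screwdriver where they lie.

Things in the scene. Friction and masses are not known exactly. Their poses are not given: they have to be found in the camera images.
- module_a_center (a point): centre of the first power module: sealed die-cast box, grey with dark lid and foot and a white label on top, 104 mm long (its x), 46 mm wide (y), 56 mm high (z, up), 0.35 to 0.5 kg. The point is half-way up, 28 mm above its flat underside. Both ends are alike. It starts upright on the mat. Its twin looks the same; weight does not tell them apart.
- module_b_center (a point): centre of the second module, the twin of the first in every size and look. In just one of the two, either one, a 100 g disc (a choke broken off its board) lies loose, at first near the middle of a closed slippery cavity that runs along x; it can slide 29 mm towards either end. In the other nothing moves.
- module_a: the first module, its origin now at the centre of its underside, axes as its centre. A loose disc slides when its module is tilted end-down by more than about 12 deg (at 30 deg it runs from end to end in under half a second) or is jerked along x at more than 2 m/s2, and knocks lightly on the end wall.
- module_b: the second module, its origin now at the centre of its underside, axes as its centre. A loose disc stays at the end it slid to when its module is level again: compared at the same place, level, the moment at the wrist differs by about 0.057 N m between the disc at one end and at the other.
- dock_seat (a point): centre of the test dock's seat, where the centre of a module's underside comes when fully home, 22 mm above the table. The dock is a black base 150 x 96 mm with aluminium end walls and corner guides; a module goes in from above, long axis along this point's x, either way round.
- dock: the fixed test dock; origin under its centre, on the mat, axes as the seat, 20 mm below the seat. Its guides leave 1.8 mm play all round, rise 22 mm above the seat and flare outward for 8 mm more. Between the corner guides the long sides are open over 71 mm for fingers, down to 10 mm below the seat.
- dock_connector (a joint): how far the dock's cream connector block (56 x 30 mm, in the middle, 8 mm above the seat at 0) is pressed down, m. Friction holds it: it takes about 10 N in all, so a module's own weight (3.5 to 5 N) leaves it 8 mm short of home; pressed with some 6 N more it sinks and stays, until it bottoms with the module at the seat (0.008).
- reject_tray: red open tray with a dark foam floor, fixed, outside 190 (x) x 160 (y) x 35 mm high, walls and floor 4 mm thick; origin at the centre of its underside on the mat. It is empty and large enough for a module in any direction along it.
- mat: blue antistatic mat, 2 mm thick, fixed flat on the trolley's wooden top (top of the mat 2 mm above the table); 620 x 1140 mm.
- circuit_board: bystander: a red circuit board, 85 x 60 x 12 mm with its parts, lying on the mat; origin at the centre of its underside.
- tape_roll: bystander: roll of yellow tape lying flat, 72 mm across, 19 mm high; origin at the centre of its underside.
- screwdriver: bystander: orange-handled screwdriver, 170 mm long, lying on the mat.
Things that resemble listed ones, but are neither listed nor needed, are in the scene too. Leave any orange or turquoise look-alike of the module_b alone.

How it is judged:
By the outcome, as a careful person would: the job done as asked, in the order asked, and still so for the second after the job is handed in, with the robot touching nothing.
It also fails if it takes over 72 s, if anything falls off the work surface, if the arm or the gripper's body presses on something with over 40 N, if the wrist force passes 120 N, or if a joint passes its speed limit or range.

### The arm

A 6-joint arm with a two-finger parallel gripper is mounted at the origin on the work surface. World frame = base frame: x ahead of the robot, y to its left, z up, the work surface at z = 0. Lengths are in m, angles in rad, forces in N, time in s.
With the tool pointing down it reaches from about 0.3 to 0.775 m from the base axis. Payload 14.6 kg.
Tool frame: the origin (TCP) lies on the centre line of the jaws, within the pads' length; the fingertips stand 17 mm ahead of it and the grasp point (between the pads) lies 2 mm behind it; z points along the fingers, y is the direction in which the jaws open and shut (so a half turn about z gives the same grasp; the last joint's range is limited). The gripper opens to 94 mm and grips with 3 to 60 N. Pads are 16 mm wide; open, the fingers measure 119 mm over their backs; the gripper's body (75 mm by 177 mm) begins 78 mm behind the grasp point.
Start: joints at [1.248, 0.3, 1.521, -0, 1.321, -0.067], TCP at [0.139, 0.532, 0.222] pointing down, gripper open.
Joint ranges: [-3.03, 3.03], [-0.79, 2.21], [0.23, 2.52], [-1.04, 4.18], [0, 3.07], [-2.55, 2.55]. Speed limits (rad/s): [2.22, 2.22, 2.57, 3.14, 3.14, 3.14].

### API

Orientations are given as a unit quaternion [x, y, z, w].
In Python, from workcell import telemetry, imaging, arm gives the robot as it stands. The module is installed in compiled form; this text tells all that it offers.
- The arm moves only by the tool play_rows, never from a script. Its argument "motion" is one flat list of numbers, 5 for each row, row after row: the shift along the tool's x, y, z in mm, then the turn about the tool's z in degrees, then the finger opening in mm, from 0 to 94. A call has 1 to 10 rows; each row is the pose to reach, as a shift and turn from the pose measured when the call began, along the tool's axes at that moment; what a row does not reach only later rows make up. A row lasts 1/12 s, in which the tool goes at most 41.7 mm and 7.16 degrees, less where a joint would pass 70% of its speed; a pose out of reach is approached as far as the arm can. A call with a gripper value outside its range is refused whole. The fingers move at their own pace and stop on an object; the grip force is fixed at half the most. Time passes only in rows, so rows that repeat a pose let the fingers close. It gives the time, the measured TCP pose, the force and the opening at its end, in the units of the state.
- telemetry.read_state(): the state, without advancing time (a new reading comes with each control period).
- imaging.snapshot(name): name is "scene" or "top" or "wrist"; returns a dict with "color" (420x560x3 uint8, red, green, blue), "depth" (420x560 float32, m along the optical axis (not along the pixel's ray), 0 where there is no reading), "fx", "fy", "cx", "cy" (pixels), "rvec" (rotation vector, rad) and "tvec" (3), from world to camera coordinates, as OpenCV has them. Camera axes: x right, y down, z forward; pixel columns grow to the right and rows downward; lengths in m; the calibration is good to about 2 mm. A picture is of the moment at which its call begins.
- arm.close_job(): hands the job in, once; it reports no verdict.
The state is a dict: "t": time; "qpos": joint angles; "dq": joint speeds; "tau": joint torques, N m; "eef_pos": TCP position; "tool_rot": TCP orientation; "ft_force": force on the tool from outside, world axes, zero at the start; "wrist_torque": the same for the moment, N m; "width": finger opening in m.
Only numpy, scipy, OpenCV 4.12 (cv2) and the standard library are available. Lean on these libraries where they do the work, as an engineer would, in place of code of your own. Each camera call takes 0.05 s, during which the arm holds its last target.

## Working session

There is one attempt and no reset: what is moved stays moved. The work goes in short steps, Python scripts to look and compute and a tool call to move; the robot and the scene stay as the last step left them, time stands still between calls to the robot, and variables do not carry over. Pictures are saved under pics/ and viewed, and the job is handed in when it is done.

Besides the shell and the picture viewer there is one more tool, called after "Call:" as a command line: name --argument value ..., lists and objects as JSON in quotes. play_rows: Moves the arm, as the interface text tells. Its arguments: {"type":"object","properties":{"motion":{"type":"array","items":{"type":"number"}}},"required":["motion"]}

```bash
mkdir -p pics; cat > h.py <<'E'
import numpy as np, cv2
from workcell import telemetry, imaging, arm
def snap(n,fn=None):
    s=imaging.snapshot(n)
    if fn: cv2.imwrite('pics/'+fn, s['color'][:,:,::-1])
    return s
def RT(s):
    R=cv2.Rodrigues(np.array(s['rvec'],float))[0]; return R,np.array(s['tvec'],float).ravel()
def cast(s,uv,z):
    R,t=RT(s); C=-R.T@t
    uv=np.atleast_2d(np.array(uv,float))
    d=np.c_[(uv[:,0]-s['cx'])/s['fx'],(uv[:,1]-s['cy'])/s['fy'],np.ones(len(uv))]@R
    k=(np.broadcast_to(z,len(uv))-C[2])/d[:,2]
    return C+d*k[:,None]
def cloud(s):
    R,t=RT(s); v,u=np.mgrid[:420,:560]; Z=s['depth']
    P=np.stack([(u-s['cx'])/s['fx']*Z,(v-s['cy'])/s['fy']*Z,Z],-1)
    W=(P-t)@R; W[Z<=0]=np.nan
    return W
E
python3 - <<'E'
from h import *
for n in('scene','top','wrist'):
    s=snap(n,n+'0.png');R,t=RT(s);print(n,s['fx'],s['cx'],s['cy'],-R.T@t,R[2])
s=telemetry.read_state();print(s)
E
```

```text
scene 395.0738064661467 277.41530789334314 204.60707565700628 [1.13821884 0.22834976 0.81096753] [-0.58605582 -0.23592585 -0.77516293]
top 535.5324273298758 273.7689446908663 202.7241394208622 [ 0.24345087 -0.00803701  1.38199412] [ 0.20795028  0.01319053 -0.97805046]
wrist 356.70292864029807 279.2614363239231 207.80498822965183 [0.05756776 0.5540767  0.38306727] [ 0.27926485 -0.07478902 -0.9572971 ]
{'t': 0.15, 'qpos': array([ 1.24843363e+00,  3.00341784e-01,  1.52139997e+00,  1.29932203e-05,
        1.32072249e+00, -6.66119817e-02]), 'dq': array([ 0.00176877, -0.00096128, -0.00216388,  0.00086934, -0.00103293,
       -0.00093489]), 'tau': array([ 1.34659356e-03, -5.31971633e+01, -3.52814376e+01,  7.08566001e-02,
        2.36260478e-02, -7.07474305e-05]), 'eef_pos': array([0.13908471, 0.53194161, 0.22203388]), 'tool_rot': array([ 1.27528722e-01,  9.91834782e-01, -4.26363138e-04, -9.03985816e-05]), 'ft_force': array([ 0.26274616, -0.22258167,  0.52544685]), 'wrist_torque': array([ 0.0035963 , -0.04806006,  0.02110148]), 'width': 0.09422283075537813}
```

View pics/scene0.png

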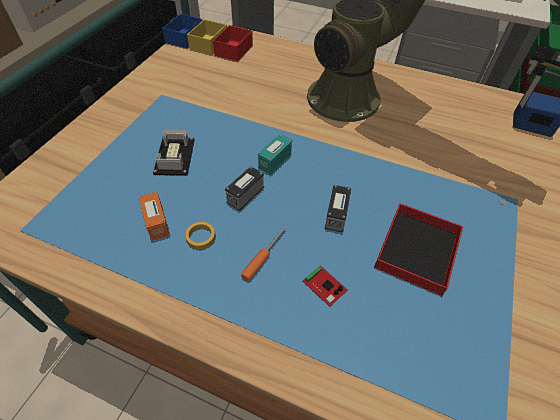

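View pics/top0.png

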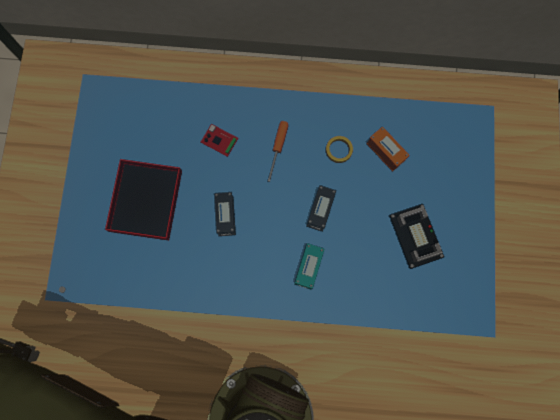

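View pics/wrist0.png

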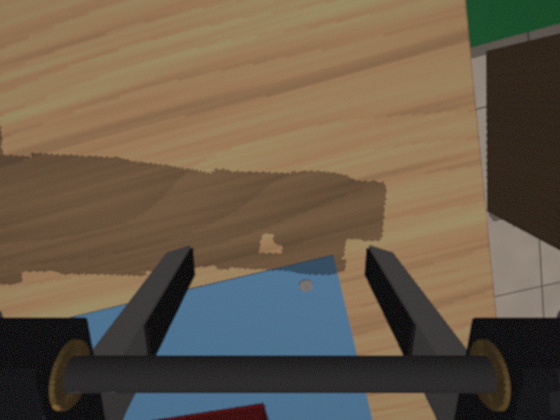

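The grey modules are at top-view pixels (225,214) and (321,208). The turquoise look-alike is at (309,266) and the orange one at (388,148). The dock is also dark with a label, at (417,237), and the red board at (219,140) could be confused with the red tray at (145,200). I choose the two grey ones with dark lids and will check them in a crop while measuring.

```bash
cat > m1.py <<'E'
from h import *
T=snap('top');S=snap('scene')
a=cv2.resize(T['color'][180:300,200:345],None,fx=5,fy=5,interpolation=cv2.INTER_CUBIC)
b=cv2.resize(T['color'][190:280,370:460],None,fx=5,fy=5,interpolation=cv2.INTER_CUBIC)
cv2.imwrite('pics/crop1.png',a[:,:,::-1]);cv2.imwrite('pics/crop2.png',b[:,:,::-1])
def tri(s1,p1,s2,p2):
    Ps=[]
    for s in(s1,s2):
        R,t=RT(s);K=np.array([[s['fx'],0,s['cx']],[0,s['fy'],s['cy']],[0,0,1]]);Ps.append(K@np.c_[R,t])
    X=cv2.triangulatePoints(Ps[0],Ps[1],np.array(p1,float).reshape(2,1),np.array(p2,float).reshape(2,1)).ravel();return X[:3]/X[3]
def labels(s):
    hsv=cv2.cvtColor(s['color'],cv2.COLOR_RGB2HSV)
    m=((hsv[...,1]<60)&(hsv[...,2]>130)).astype(np.uint8)
    n,l,st,c=cv2.connectedComponentsWithStats(m)
    return [(c[i].round(1),st[i,4]) for i in range(1,n) if 25<st[i,4]<1500]
lt=labels(T);ls=labels(S);print(lt);print(ls)
W=cloud(T)
for n,(u,v) in dict(a=(225,214),b=(321,208),dock=(417,237),tray=(145,200)).items(): print(n,W[v,u],W[v-3:v+4,u-3:u+4,2].mean())
E
python3 m1.py
```

```text
[]
[(array([215.9,  10.3]), np.int32(690)), (array([510.1,   7.2]), np.int32(1295)), (array([388.6,  50.5]), np.int32(414)), (array([174.7, 131.6]), np.int32(91)), (array([274.8, 146.1]), np.int32(100)), (array([172.8, 149.8]), np.int32(84)), (array([166.8, 158.9]), np.int32(26)), (array([243.8, 180.4]), np.int32(123)), (array([338.7, 200.6]), np.int32(141)), (array([150.7, 208.4]), np.int32(139)), (array([276.3, 236.9]), np.int32(34)), (array([ 10.9, 289.7]), np.int32(28)), (array([330.2, 298. ]), np.int32(35))]
a [0.48539307 0.1293936  0.06133582] nan
b [ 0.52163196 -0.11024429  0.05567886] 0.057052799795477324
dock [ 0.47169638 -0.36083847  0.03037458] 0.029181355361479713
tray [0.51522173 0.34781198 0.00794202] 0.006304005811968176
```

```bash
python3 - <<'E'
from h import *
T=snap('top');W=cloud(T)
hsv=cv2.cvtColor(T['color'],cv2.COLOR_RGB2HSV)
# tall regions over mat
for n,(u0,u1,v0,v1) in dict(a=(205,245,185,245),b=(298,345,178,238)).items():
    m=np.zeros((420,560),np.uint8); m[v0:v1,u0:u1]=((hsv[v0:v1,u0:u1,2]<95)|(hsv[v0:v1,u0:u1,1]<70))
    m=cv2.morphologyEx(m,cv2.MORPH_CLOSE,np.ones((3,3)))
    z=W[...,2]; top=(m>0)&(z>0.045)
    P=W[top];print(n,len(P),np.nanmedian(P[:,2]))
    r=cv2.minAreaRect((P[:,:2]*1000).astype(np.float32));print(r)
u0,u1,v0,v1=370,460,190,280
Wd=W[v0:v1,u0:u1];z=Wd[...,2]
print(np.histogram(z,bins=np.arange(-.005,.08,.005)))
P=Wd[(z>0.012)];print('dockbase',cv2.minAreaRect((P[:,:2]*1000).astype(np.float32)))
P=Wd[(z>0.035)];print('dockguides',cv2.minAreaRect((P[:,:2]*1000).astype(np.float32)))
u0,u1,v0,v1=90,195,145,255
Wd=W[v0:v1,u0:u1];z=Wd[...,2];print(np.histogram(z,bins=np.arange(-.005,.08,.005)))
P=Wd[(z>0.025)];print('tray',cv2.minAreaRect((P[:,:2]*1000).astype(np.float32)))
E
```

```text
a 747 0.05705628089121558
((491.67376708984375, 134.26693725585938), (104.92586517333984, 46.17030334472656), 9.370957374572754)
b 741 0.05704773078138839
((526.8191528320312, -110.70454406738281), (45.92122268676758, 106.11651611328125), 76.4264907836914)
(array([2087, 3275,  948,  641,  213,  154,  179,  109,   42,   78,  124,
         80,   12,    0,    0,    0]), array([-0.005,  0.   ,  0.005,  0.01 ,  0.015,  0.02 ,  0.025,  0.03 ,
        0.035,  0.04 ,  0.045,  0.05 ,  0.055,  0.06 ,  0.065,  0.07 ,
        0.075]))
dockbase ((472.7795715332031, -380.058837890625), (174.09303283691406, 122.33323669433594), 24.325180053710938)
dockguides ((479.9703063964844, -364.0505065917969), (124.39808654785156, 69.49922180175781), 22.722911834716797)
(array([2563, 4985, 2605,  378,  104,  112,  120,  252,  223,   27,    0,
          0,    0,    0,    0,    0]), array([-0.005,  0.   ,  0.005,  0.01 ,  0.015,  0.02 ,  0.025,  0.03 ,
        0.035,  0.04 ,  0.045,  0.05 ,  0.055,  0.06 ,  0.065,  0.07 ,
        0.075]))
tray ((515.7736206054688, 348.8216552734375), (162.9791717529297, 191.3861083984375), 86.30339050292969)
```

```bash
sleep 1
```

```text
(no output)
```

View pics/crop1.png

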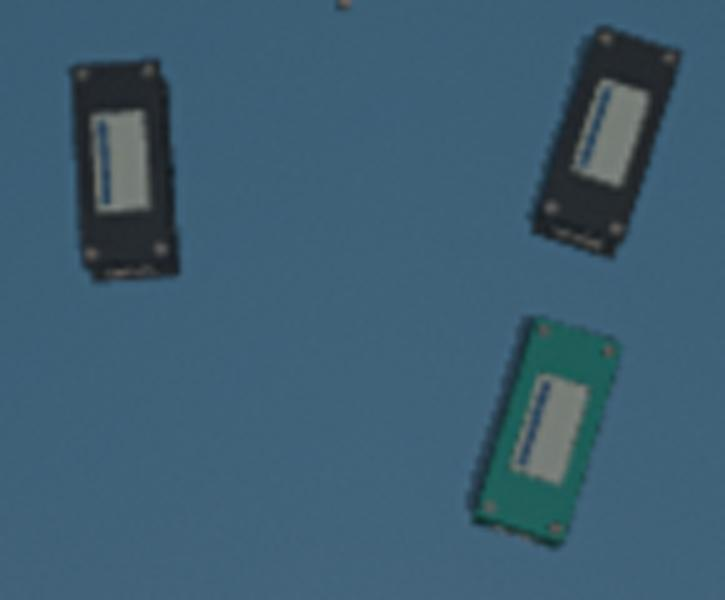

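View pics/crop2.png

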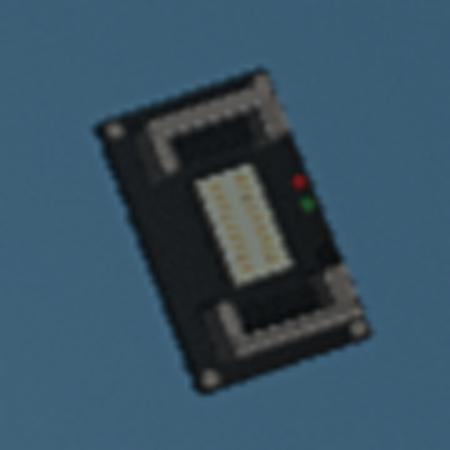

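```bash
cat >> m1.py <<'E'
print('----')
def lab(s,c,r=28):
    u,v=c;g=s['color'].min(2).astype(int);w=g[v-r:v+r,u-r:u+r];th=0.6*w[r-6:r+7,r-6:r+7].max()
    m=(w>th).astype(np.uint8);n,l,st,cc=cv2.connectedComponentsWithStats(m)
    d=[np.hypot(*(cc[i]-r)) if st[i,4]>15 else 99 for i in range(n)];d[0]=99;i=int(np.argmin(d))
    ys,xs=np.nonzero(l==i);q=cv2.minAreaRect(np.c_[xs,ys].astype(np.float32))
    return cc[i]+np.array([u-r,v-r]),st[i]
for n,ct,cs in(('a',(225,212),(339,201)),('b',(321,205),(244,180)),('turq',(311,266),(275,146)),('dockconn',(418,236),(174,150))):
    p,a=lab(T,ct);q,b=lab(S,cs);print(n,p,a[2:],q,b[2:],tri(T,p,S,q).round(4))
E
python3 m1.py | sed -n '/----/,$p'
```

```text
----
a [224.27419355 211.84408602] [ 12  20 186] [338.63043478 200.61594203] [ 13  17 138] [0.492  0.1326 0.0542]
b [321.9947644  206.14136126] [ 16  21 191] [243.66129032 180.25      ] [ 19  16 124] [ 0.527  -0.113   0.0548]
turq [309.9223301 265.2815534] [ 16  22 206] [274.66666667 146.01904762] [ 17  13 105] [ 0.3752 -0.092   0.0555]
dockconn [418.24137931 234.43678161] [ 19  24 261] [172.45762712 149.71186441] [ 14  14 118] [ 0.4797 -0.3656  0.0253]
```

The crop confirms two grey, dark-lidded modules with white labels. The turquoise one sits 48 mm in front of B, and the dock has the cream connector in its middle. Module A is at (0.491, 0.134) with its axis at +9°, B at (0.527, -0.111) at -13.6°, and the tops are at about 0.056. I'll do A first.

```bash
cat > go.py <<'E'
import sys
from h import *
from scipy.spatial.transform import Rotation as Ro
def plan(x,y,z,yaw):
    s=telemetry.read_state();R=Ro.from_quat(s['tool_rot']).as_matrix()
    d=R.T@(np.array([x,y,z])-s['eef_pos'])*1000
    cur=np.degrees(np.arctan2(R[1,0],R[0,0]))
    dy=(yaw-cur+90)%180-90   # world ccw
    print('t',round(s['t'],2),'pos',s['eef_pos'].round(4),'yaw',round(cur,2),'q6',round(s['qpos'][5],2),'w',round(s['width'],4),'F',s['ft_force'].round(2),'M',s['wrist_torque'].round(4),'tilt',R[:,2].round(4))
    print('shift',d.round(1),'turn',round(-dy,2))
if __name__=='__main__': plan(*map(float,sys.argv[1:5]))
E
python3 go.py 0.4915 0.134 0.2 9.4; python3 go.py 0.4915 0.134 0.036 9.4
```

```text
t 0.4 pos [0.1391 0.5321 0.2223] yaw 165.34 q6 -0.07 w 0.0941 F [ 0.31 -0.26 -0.08] M [ 0.0252  0.0519 -0.0171] tilt [-0.e+00 -2.e-04 -1.e+00]
shift [-441.6 -296.    22.4] turn -24.06
t 0.4 pos [0.1391 0.5321 0.2223] yaw 165.34 q6 -0.07 w 0.0941 F [ 0.31 -0.26 -0.08] M [ 0.0252  0.0519 -0.0171] tilt [-0.e+00 -2.e-04 -1.e+00]
shift [-441.6 -295.9  186.4] turn -24.06
```

Call:
play_rows --motion '[-33,-22,2,-2.5,94,-66,-44,4,-5,94,-99,-66,6,-8,94,-132,-88,8,-11,94,-165,-110,10,-14,94,-198,-132,10,-17,94,-231,-154,10,-20,94,-264,-176,10,-23,94,-297,-198,10,-24,94,-330,-220,10,-24,94]'

```text
t: 1.23
eef_pos: [0.4037, 0.234, 0.2126]
tool_rot: [-0.082, 0.997, 0.0, 0.0]
ft_force: [0.7, 0.4, 0.2]
width: 0.0939
```

```bash
python3 go.py 0.4915 0.134 0.18 9.4
```

```text
t 1.23 pos [0.4037 0.234  0.2126] yaw -170.58 q6 -1.29 w 0.0939 F [0.71 0.42 0.19] M [0.0621 0.0086 0.039 ] tilt [ 4.e-04  1.e-04 -1.e+00]
shift [ -70.2 -113.    32.7] turn 0.02
```

Call:
play_rows --motion '[-17,-28,8,0,94,-35,-56,16,0,94,-53,-85,25,0,94,-66,-107,31,0,94,-70,-113,33,0,94,-70,-113,33,0,94]'

```text
t: 1.73
eef_pos: [0.4917, 0.1329, 0.179]
tool_rot: [-0.081, 0.997, -0.0, -0.0]
ft_force: [-0.5, 0.2, 0.5]
width: 0.0937
```

```bash
cat > mw.py <<'E'
import sys
from h import *
s=snap('wrist',sys.argv[1]);W=cloud(s)
z=W[...,2];v,u=np.mgrid[:420,:560]
hsv=cv2.cvtColor(s['color'],cv2.COLOR_RGB2HSV)
x0,y0=float(sys.argv[2]),float(sys.argv[3])
near=(np.hypot(W[...,0]-x0,W[...,1]-y0)<0.085)&(z>0.048)&(z<0.068)
m=near.astype(np.uint8);m=cv2.morphologyEx(m,cv2.MORPH_OPEN,np.ones((3,3)))
P=W[m>0];print(len(P),np.median(P[:,2]));r=cv2.minAreaRect((P[:,:2]*1000).astype(np.float32));print('depth rect',r)
# label
g=s['color'].min(2);L=((g>0.6*np.percentile(g[m>0],98))&(m>0)).astype(np.uint8)
n,l,st,c=cv2.connectedComponentsWithStats(L);i=1+np.argmax(st[1:,4]);ys,xs=np.nonzero(l==i)
print('label px',c[i],st[i]);q=cv2.minAreaRect(np.c_[xs,ys].astype(np.float32));X=cast(s,cv2.boxPoints(q),0.058);print('label corners',X.round(4).tolist(),X.mean(0).round(4))
E
python3 mw.py w1.png 0.4915 0.134; python3 go.py 0.4915 0.134 0.036 9.4
```

```text
6609 0.05687145356059922
depth rect ((492.68402099609375, 134.27731323242188), (103.96248626708984, 46.016258239746094), 9.175278663635254)
label px [279.5775463  207.75520833] [ 264  179   34   59 1728]
label corners [[0.4705, 0.1173, 0.058], [0.4662, 0.1435, 0.058], [0.5156, 0.1523, 0.058], [0.5201, 0.1247, 0.058]] [0.4931 0.1345 0.058 ]
t 1.78 pos [0.4912 0.1339 0.1795] yaw -170.64 q6 -1.54 w 0.0938 F [-1.65  0.31  0.38] M [0.0213 0.0186 0.004 ] tilt [-2.e-04  2.e-04 -1.e+00]
shift [ -0.4  -0.  143.5] turn -0.04
```

View pics/w1.png

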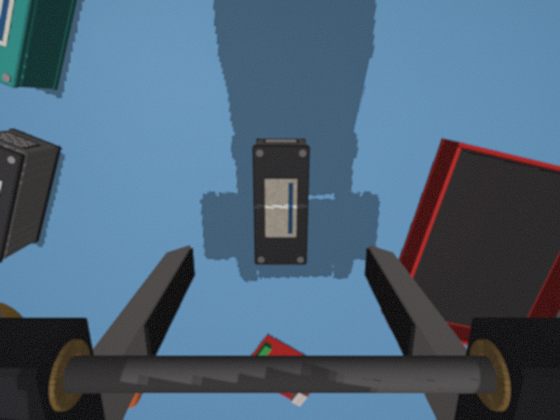

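The picture shows module A at pixel (280,207), centred between the fingers. The label triangulates to (0.493, 0.134). Descending.

Call:
play_rows --motion '[-1,0,30,0,94,-1.5,0,60,0,94,-1.5,0,90,0,94,-1.5,0,115,0,94,-1.5,0,132,0,94,-1.5,0,143,0,94,-1.5,0,149,0,94,-1.5,0,149,0,94]'

```text
t: 2.45
eef_pos: [0.4922, 0.1349, 0.0303]
tool_rot: [-0.082, 0.997, 0.0, -0.0]
ft_force: [-0.5, 0.2, 0.2]
width: 0.0938
```

```bash
python3 go.py 0.4927 0.1343 0.030 9.3
```

```text
t 2.45 pos [0.4922 0.1349 0.0303] yaw -170.59 q6 -1.54 w 0.0938 F [-0.53  0.23  0.21] M [-0.0068  0.0015 -0.0272] tilt [-9.e-04  0.e+00 -1.e+00]
shift [-0.4 -0.7  0.3] turn 0.11
```

Call:
play_rows --motion '[-0.4,-0.3,0,0,70,-0.4,-0.3,0,0,46,-0.4,-0.3,0,0,36,-0.4,-0.3,0,0,36,-0.4,-0.3,0,0,36,-0.4,-0.3,0,0,36,-0.4,-0.3,0,0,36,-0.4,-0.3,0,0,36]'

```text
t: 3.12
eef_pos: [0.4926, 0.1346, 0.0303]
tool_rot: [-0.082, 0.997, 0.0, -0.0]
ft_force: [-0.2, 0.1, 1.9]
width: 0.0461
```

```bash
python3 go.py 0.4927 0.1343 0.030 9.3
```

```text
t 3.12 pos [0.4926 0.1346 0.0303] yaw -170.59 q6 -1.54 w 0.0461 F [-0.2   0.15  1.9 ] M [-0.0045  0.0782  0.0425] tilt [-7.e-04 -0.e+00 -1.e+00]
shift [-0.  -0.3  0.3] turn 0.11
```

Call:
play_rows --motion '[0,0,-6,0,36,0,0,-18,0,36,0,0,-38,0,36,0,0,-62,0,36,0,0,-88,0,36,0,0,-108,0,36,0,0,-122,0,36,0,0,-129,0,36,0,0,-130,0,36,0,0,-130,0,36]'

```text
t: 3.95
eef_pos: [0.4924, 0.1345, 0.1598]
tool_rot: [-0.082, 0.997, -0.0, -0.001]
ft_force: [0.2, 0.1, -5.2]
width: 0.0455
```

```bash
cat > ft.py <<'E'
import sys
from h import *
from scipy.spatial.transform import Rotation as Ro
n=int(sys.argv[1]);A=[]
for i in range(n):
    imaging.snapshot('top');s=telemetry.read_state();R=Ro.from_quat(s['tool_rot']).as_matrix()
    A.append(np.r_[R.T@s['wrist_torque'],s['ft_force']])
A=np.array(A);print('t',round(s['t'],2),s['eef_pos'].round(4),'w',round(s['width'],4))
print('M tool mean',A[:,:3].mean(0).round(4),'sem',(A[:,:3].std(0)/n**.5).round(4),'med',np.median(A[:,:3],0).round(4),'F',A[:,3:].mean(0).round(2))
E
python3 ft.py 16
```

```text
t 4.75 [0.4928 0.1346 0.1603] w 0.0458
M tool mean [-0.0216 -0.0173  0.0032] sem [0.0081 0.0093 0.0057] med [-0.0119 -0.0075 -0.003 ] F [-0.22 -0.08 -5.73]
```

Call:
play_rows --motion '[-6,0,0,0,36,-18,0,0,0,36,-36,0,0,0,36,-54,0,0,0,36,-70,0,0,0,36,-84,0,0,0,36,-94,0,0,0,36,-99,0,0,0,36,-100,0,0,0,36,-100,0,0,0,36]'

```text
t: 5.58
eef_pos: [0.5913, 0.1509, 0.16]
tool_rot: [-0.082, 0.997, 0.0, -0.001]
ft_force: [-0.5, -0.9, -5.4]
width: 0.0458
```

Call:
play_rows --motion '[40,0,0,0,36,65,0,0,0,36,82,0,0,0,36,92,0,0,0,36,98,0,0,0,36,100,0,0,0,36,100,0,0,0,36,100,0,0,0,36]'

```text
t: 6.25
eef_pos: [0.4931, 0.1346, 0.1602]
tool_rot: [-0.082, 0.997, 0.0, -0.0]
ft_force: [0.6, 0.2, -5.4]
width: 0.046
```

```bash
python3 ft.py 20
```

```text
t 7.25 [0.4927 0.1346 0.1601] w 0.0458
M tool mean [-0.0214  0.0039 -0.0083] sem [0.0062 0.0074 0.0043] med [-0.0258 -0.0013 -0.0081] F [ 0.06 -0.31 -5.59]
```

Call:
play_rows --motion '[6,0,0,0,36,18,0,0,0,36,36,0,0,0,36,54,0,0,0,36,70,0,0,0,36,84,0,0,0,36,94,0,0,0,36,99,0,0,0,36,100,0,0,0,36,100,0,0,0,36]'

```text
t: 8.08
eef_pos: [0.3943, 0.1183, 0.1605]
tool_rot: [-0.082, 0.997, 0.0, -0.0]
ft_force: [0.2, -0.3, -5.6]
width: 0.046
```

Call:
play_rows --motion '[-40,0,0,0,36,-65,0,0,0,36,-82,0,0,0,36,-92,0,0,0,36,-98,0,0,0,36,-100,0,0,0,36,-100,0,0,0,36,-100,0,0,0,36]'

```text
t: 8.75
eef_pos: [0.4925, 0.1346, 0.1603]
tool_rot: [-0.082, 0.997, 0.0, -0.0]
ft_force: [-0.5, -0.5, -6.1]
width: 0.0457
```

```bash
python3 ft.py 20
```

```text
t 9.75 [0.4929 0.1346 0.1604] w 0.0457
M tool mean [-0.0353 -0.0215  0.0029] sem [0.0087 0.0081 0.0073] med [-0.0343 -0.0162  0.0033] F [ 0.17 -0.05 -5.37]
```

Call:
play_rows --motion '[-7,0,0,0,36,-22,0,0,0,36,-45,0,0,0,36,-70,0,0,0,36,-95,0,0,0,36,-117,0,0,0,36,-134,0,0,0,36,-145,0,0,0,36,-150,0,0,0,36,-150,0,0,0,36]'

```text
t: 10.58
eef_pos: [0.6415, 0.1591, 0.1596]
tool_rot: [-0.082, 0.997, -0.0, -0.001]
ft_force: [-0.0, 0.2, -6.0]
width: 0.0457
```

Call:
play_rows --motion '[41,0,0,0,36,74,0,0,0,36,99,0,0,0,36,118,0,0,0,36,132,0,0,0,36,142,0,0,0,36,148,0,0,0,36,150,0,0,0,36,150,0,0,0,36,150,0,0,0,36]'

```text
t: 11.42
eef_pos: [0.4939, 0.1347, 0.1599]
tool_rot: [-0.082, 0.997, 0.0, -0.0]
ft_force: [-1.0, -0.9, -5.5]
width: 0.0457
```

```bash
python3 ft.py 24
```

```text
t 12.62 [0.4935 0.1346 0.1597] w 0.0461
M tool mean [-0.0282  0.0282  0.0017] sem [0.0065 0.0063 0.0056] med [-0.0262  0.0401 -0.0019] F [ 0.23  0.06 -5.53]
```

Call:
play_rows --motion '[7,0,0,0,36,22,0,0,0,36,45,0,0,0,36,70,0,0,0,36,95,0,0,0,36,117,0,0,0,36,134,0,0,0,36,145,0,0,0,36,150,0,0,0,36,150,0,0,0,36]'

```text
t: 13.45
eef_pos: [0.3449, 0.1101, 0.1601]
tool_rot: [-0.082, 0.997, 0.0, -0.0]
ft_force: [0.1, 0.1, -5.3]
width: 0.0462
```

Call:
play_rows --motion '[-41,0,0,0,36,-74,0,0,0,36,-99,0,0,0,36,-118,0,0,0,36,-132,0,0,0,36,-142,0,0,0,36,-148,0,0,0,36,-150,0,0,0,36,-150,0,0,0,36,-150,0,0,0,36]'

```text
t: 14.28
eef_pos: [0.4925, 0.1345, 0.1599]
tool_rot: [-0.082, 0.997, 0.0, -0.0]
ft_force: [-1.1, -0.1, -6.6]
width: 0.0459
```

```bash
python3 ft.py 24
```

```text
t 15.48 [0.4928 0.1346 0.1601] w 0.0461
M tool mean [-0.036  -0.0139  0.0014] sem [0.0049 0.0067 0.0066] med [-0.034  -0.0136  0.0036] F [-0.02 -0.01 -5.56]
```

The difference is consistent with a loose part (about +0.042), but the disc probably travelled only part way. I'll use a stronger reversal each way to settle it.

Call:
play_rows --motion '[-6,0,0,0,36,-17,0,0,0,36,-30,0,0,0,36,-43,0,0,0,36,-53,0,0,0,36,-58,0,0,0,36,-60,0,0,0,36,-60,0,0,0,36]'

```text
t: 16.15
eef_pos: [0.5521, 0.1444, 0.1598]
tool_rot: [-0.082, 0.997, 0.0, -0.0]
ft_force: [-0.9, -0.1, -6.6]
width: 0.0458
```

Call:
play_rows --motion '[-10,0,0,0,36,-30,0,0,0,36,-60,0,0,0,36,-100,0,0,0,36,-60,0,0,0,36,-20,0,0,0,36,12,0,0,0,36,36,0,0,0,36,52,0,0,0,36,60,0,0,0,36]'

```text
t: 16.98
eef_pos: [0.491, 0.1344, 0.16]
tool_rot: [-0.082, 0.997, -0.0, -0.001]
ft_force: [-0.2, -0.2, -5.8]
width: 0.0454
```

```bash
python3 ft.py 22
```

```text
t 18.08 [0.4929 0.1346 0.1599] w 0.0456
M tool mean [-0.0303  0.0154 -0.0011] sem [0.0065 0.0093 0.0055] med [-0.0264  0.0217 -0.0079] F [ 0.16 -0.14 -5.32]
```

Call:
play_rows --motion '[6,0,0,0,36,17,0,0,0,36,30,0,0,0,36,43,0,0,0,36,53,0,0,0,36,58,0,0,0,36,60,0,0,0,36,60,0,0,0,36]'

```text
t: 18.75
eef_pos: [0.4337, 0.1248, 0.1601]
tool_rot: [-0.082, 0.997, 0.0, -0.0]
ft_force: [0.7, 0.4, -6.2]
width: 0.0457
```

Call:
play_rows --motion '[10,0,0,0,36,30,0,0,0,36,60,0,0,0,36,100,0,0,0,36,60,0,0,0,36,20,0,0,0,36,-12,0,0,0,36,-36,0,0,0,36,-52,0,0,0,36,-60,0,0,0,36]'

```text
t: 19.58
eef_pos: [0.4947, 0.1348, 0.1597]
tool_rot: [-0.082, 0.997, 0.0, -0.0]
ft_force: [0.5, -0.7, -5.4]
width: 0.0458
```

```bash
python3 ft.py 22
```

```text
t 20.68 [0.4928 0.1346 0.16  ] w 0.0458
M tool mean [-0.0391 -0.0074 -0.001 ] sem [0.0061 0.0089 0.0058] med [-0.0369 -0.0165 -0.0028] F [ 0.02  0.06 -5.66]
```

Every pair shifts the same way: My averages +0.016 against -0.014, about 5 sigma. That fits a disc whose stop lets it slide back a little. I'll take A as the bad one and give B the same shakes as a control before docking it. Now moving A to the tray.

```bash
python3 go.py 0.516 0.349 0.16 176.3
```

```text
t 20.68 pos [0.4928 0.1346 0.16  ] yaw -170.59 q6 -1.54 w 0.0458 F [ 0.18  0.7  -5.24] M [ 0.0176  0.013  -0.0117] tilt [-4.e-04  1.e-04 -1.e+00]
shift [-57.9 207.7   0. ] turn 13.11
```

Call:
play_rows --motion '[-3,12,0,1,36,-10,36,0,3,36,-19,68,0,6,36,-28,100,0,8,36,-37,132,0,10,36,-45,162,0,12,36,-52,187,0,13,36,-56,202,0,13,36,-58,207,0,13,36,-58,207.7,0,13,36]'

```text
t: 21.52
eef_pos: [0.516, 0.3497, 0.1596]
tool_rot: [0.031, 1.0, -0.0, -0.0]
ft_force: [0.4, -0.8, -5.6]
width: 0.0456
```

Call:
play_rows --motion '[0,0,12,0,36,0,0,32,0,36,0,0,54,0,36,0,0,76,0,36,0,0,94,0,36,0,0,106,0,36,0,0,113,0,36,0,0,116,0,36,0,0,116,0,36]'

```text
t: 22.27
eef_pos: [0.516, 0.3493, 0.0434]
tool_rot: [0.031, 1.0, -0.0, -0.0]
ft_force: [-0.4, -0.4, -5.2]
width: 0.046
```

```bash
python3 - <<'E'
from h import *
s=snap('top');cv2.imwrite('pics/tray1.png',cv2.resize(s['color'][130:260,80:260],None,fx=4,fy=4)[:,:,::-1])
snap('wrist','w2.png')
E
python3 go.py 0.516 0.349 0.034 176.3
```

```text
t 22.37 pos [0.5163 0.3497 0.0445] yaw 176.48 q6 -0.97 w 0.0459 F [-0.28  0.56 -5.2 ] M [-0.0384 -0.0767  0.0123] tilt [ 4.e-04  5.e-04 -1.e+00]
shift [ 0.3 -0.8 10.5] turn 0.18
```

View pics/w2.png

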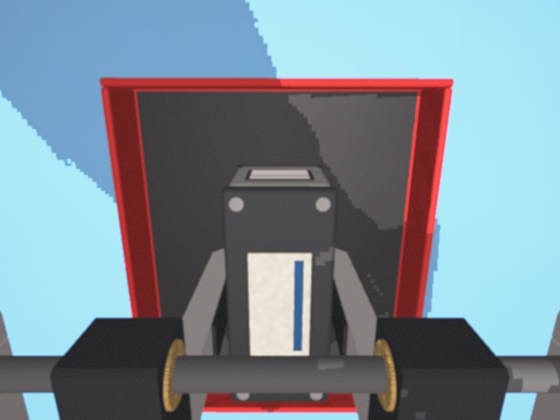

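Module A (lid at about (280,290)) is centred in the tray, with about 10 mm left to the floor. I'll lower it slowly and watch the force.

Call:
play_rows --motion '[0,0,3,0,36,0,0,6,0,36,0,0,8,0,36,0,0,9,0,36,0,0,9.5,0,36,0,0,9.5,0,36]'

```text
t: 22.87
eef_pos: [0.5163, 0.3497, 0.0349]
tool_rot: [0.031, 1.0, 0.0, 0.0]
ft_force: [0.6, 0.5, -5.1]
width: 0.0458
```

Call:
play_rows --motion '[0,0,0.5,0,36,0,0,1,0,36,0,0,1,0,36]'

```text
t: 23.12
eef_pos: [0.5165, 0.3498, 0.0346]
tool_rot: [0.031, 1.0, 0.0, 0.0]
ft_force: [-1.4, -1.5, 3.4]
width: 0.0457
```

Force has turned from -5 to +3.4, so it is on the floor. I'll release by opening moderately to 66 mm, then rise.

Call:
play_rows --motion '[0,0,0,0,48,0,0,0,0,54,0,0,0,0,60,0,0,0,0,66,0,0,0,0,70,0,0,-10,0,70,0,0,-30,0,70,0,0,-60,0,70,0,0,-95,0,70,0,0,-125,0,80]'

```text
t: 23.95
eef_pos: [0.5164, 0.3498, 0.1625]
tool_rot: [0.031, 1.0, 0.001, 0.001]
ft_force: [0.5, 0.1, -1.1]
width: 0.0742
```

```bash
python3 - <<'E'
from h import *
s=snap('top');cv2.imwrite('pics/tray2.png',cv2.resize(s['color'][130:260,80:260],None,fx=4,fy=4)[:,:,::-1])
E
python3 go.py 0.527 -0.1115 0.16 -13.6
```

```text
t 24.0 pos [0.5181 0.3508 0.1689] yaw 176.48 q6 -0.97 w 0.0776 F [-0.41  0.05  5.08] M [0.0713 0.0011 0.007 ] tilt [ 0.0089  0.0055 -0.9999]
shift [ -37.2 -460.9    6.4] turn 10.08
```

View pics/tray2.png

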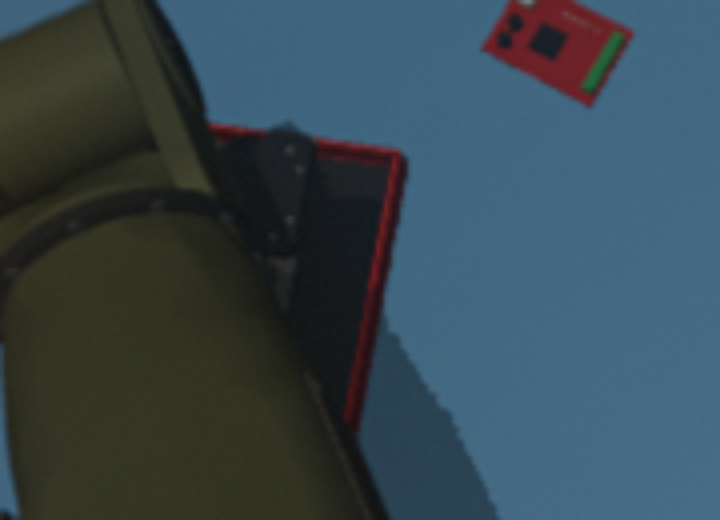

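The arm blocks the tray view, so I'll check it later. First I'll let the arm settle, because the next call would otherwise inherit the momentary tilt.

```bash
python3 - <<'E'
from h import *
for i in range(3): imaging.snapshot('scene')
E
python3 go.py 0.527 -0.1115 0.16 -13.6
```

```text
t 24.15 pos [0.5165 0.3498 0.1605] yaw 176.48 q6 -0.97 w 0.0799 F [-1.02  0.31 -1.42] M [ 0.0183 -0.0073 -0.0408] tilt [ 0.0021  0.0014 -1.    ]
shift [-3.880e+01 -4.598e+02 -1.000e-01] turn 10.08
```

Call:
play_rows --motion '[-1,-15,0,1,94,-4,-50,0,3,94,-8,-91,0,5,94,-11,-132,0,7,94,-14,-173,0,9,94,-18,-214,0,10,94,-21,-255,0,10,94,-25,-296,0,10,94,-28,-337,0,10,94,-31,-378,0,10,94]'

```text
t: 24.98
eef_pos: [0.5232, -0.0313, 0.1588]
tool_rot: [0.118, 0.993, 0.001, -0.0]
ft_force: [1.0, -0.9, 0.1]
width: 0.0939
```

```bash
python3 - <<'E'
from h import *
for i in range(2): imaging.snapshot('scene')
E
python3 go.py 0.527 -0.1115 0.17 -13.6
```

```text
t 25.08 pos [ 0.5235 -0.034   0.1588] yaw 166.19 q6 -1.47 w 0.0943 F [-0.57  0.56 -0.15] M [-0.0078  0.03   -0.0546] tilt [-1.e-04  1.e-03 -1.e+00]
shift [-21.9 -74.4 -11.3] turn -0.21
```

Call:
play_rows --motion '[-8,-28,-4,0,94,-16,-54,-8,0,94,-20,-69,-10,0,94,-22,-74,-11,0,94,-22,-74.4,-11,0,94,-22,-74.4,-11,0,94]'

```text
t: 25.58
eef_pos: [0.5268, -0.1106, 0.1689]
tool_rot: [0.12, 0.993, 0.001, -0.001]
ft_force: [-0.1, 0.2, 0.5]
width: 0.0937
```

```bash
python3 mw.py w3.png 0.527 -0.1115; python3 go.py 0.527 -0.1115 0.030 -13.6
python3 - <<'E'
from h import *
s=snap('top');cv2.imwrite('pics/tray3.png',cv2.resize(s['color'][130:260,80:260],None,fx=4,fy=4)[:,:,::-1])
E
```

```text
7046 0.056867830677189216
depth rect ((527.7000122070312, -110.78025817871094), (46.08102798461914, 103.52761840820312), 76.49740600585938)
label px [277.1234347 210.9379845] [ 262  182   34   60 1677]
label corners [[0.5009, -0.1175, 0.058], [0.5071, -0.0925, 0.058], [0.5552, -0.1037, 0.058], [0.5487, -0.13, 0.058]] [ 0.528  -0.1109  0.058 ]
t 25.63 pos [ 0.5269 -0.1103  0.169 ] yaw 166.23 q6 -1.61 w 0.0938 F [-0.01  0.53  0.07] M [-0.0099  0.0312  0.0022] tilt [-0.0012  0.0016 -1.    ]
shift [ -0.6  -1.3 139. ] turn -0.17
```

View pics/w3.png

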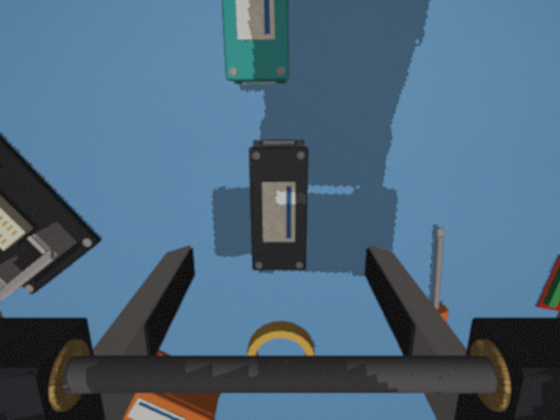

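View pics/tray3.png

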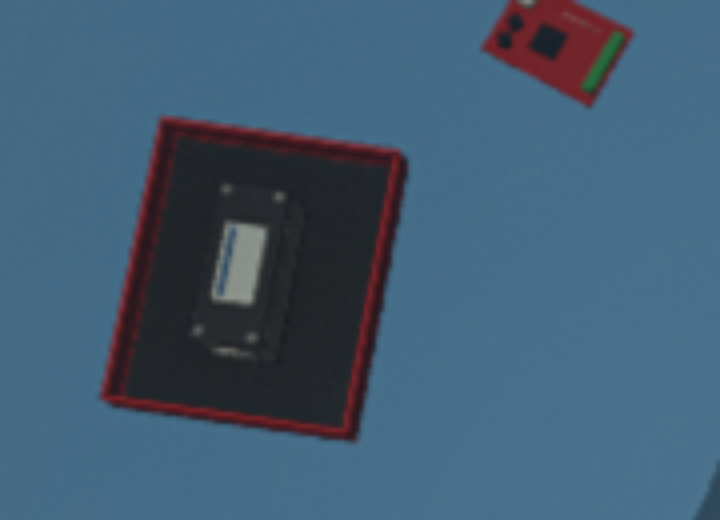

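A stands upright in the tray, label at crop pixel (240,262). B is at pixel (278,208) between the fingers, at (0.5278, -0.1108). The orange look-alike, the tape and the screwdriver are clear of the fingers. Descending.

Call:
play_rows --motion '[-1,-0.3,25,0,94,-1,-0.3,55,0,94,-1,-0.3,85,0,94,-1,-0.3,108,0,94,-1,-0.3,124,0,94,-1,-0.3,134,0,94,-1,-0.3,139,0,94,-1,-0.3,139,0,94]'

```text
t: 26.35
eef_pos: [0.5275, -0.1101, 0.0297]
tool_rot: [0.119, 0.993, 0.001, -0.001]
ft_force: [-0.7, 0.5, -0.2]
width: 0.0938
```

Call:
play_rows --motion '[0,0,0,0,70,0,0,0,0,46,0,0,0,0,36,0,0,0,0,36,0,0,0,0,36,0,0,0,0,36,0,0,0,0,36,0,0,0,0,36]'

```text
t: 27.02
eef_pos: [0.5275, -0.1102, 0.0298]
tool_rot: [0.119, 0.993, 0.001, -0.001]
ft_force: [-0.4, 0.7, 1.8]
width: 0.046
```

```bash
python3 go.py 0.5278 -0.1108 0.030 -13.6
```

```text
t 27.02 pos [ 0.5275 -0.1102  0.0298] yaw 166.29 q6 -1.61 w 0.046 F [-0.45  0.66  1.8 ] M [-0.0849  0.0667 -0.0333] tilt [-0.0019  0.0016 -1.    ]
shift [-0.4 -0.6 -0.2] turn -0.11
```

Call:
play_rows --motion '[0,0,-6,0,36,0,0,-18,0,36,0,0,-38,0,36,0,0,-62,0,36,0,0,-88,0,36,0,0,-108,0,36,0,0,-122,0,36,0,0,-129,0,36,0,0,-130,0,36,0,0,-130,0,36]'

```text
t: 27.85
eef_pos: [0.5276, -0.1103, 0.1597]
tool_rot: [0.119, 0.993, 0.001, -0.001]
ft_force: [0.1, 0.2, -3.8]
width: 0.046
```

Call:
play_rows --motion '[-7,0,0,0,36,-22,0,0,0,36,-45,0,0,0,36,-70,0,0,0,36,-95,0,0,0,36,-117,0,0,0,36,-134,0,0,0,36,-145,0,0,0,36,-150,0,0,0,36,-150,0,0,0,36]'

```text
t: 28.68
eef_pos: [0.6736, -0.146, 0.1576]
tool_rot: [0.119, 0.993, 0.001, -0.002]
ft_force: [-1.0, -0.6, -3.9]
width: 0.0459
```

Call:
play_rows --motion '[41,0,0,0,36,74,0,0,0,36,99,0,0,0,36,118,0,0,0,36,132,0,0,0,36,142,0,0,0,36,148,0,0,0,36,150,0,0,0,36,150,0,0,0,36,150,0,0,0,36]'

```text
t: 29.52
eef_pos: [0.5282, -0.1105, 0.1582]
tool_rot: [0.119, 0.993, 0.001, -0.002]
ft_force: [0.4, -0.6, -3.9]
width: 0.046
```

```bash
python3 ft.py 28
```

```text
t 30.92 [ 0.5279 -0.1104  0.1582] w 0.0458
M tool mean [ 0.0012 -0.0062 -0.0029] sem [0.0066 0.0063 0.0052] med [ 0.0109 -0.0084 -0.004 ] F [ 0.05 -0.09 -3.98]
```

Call:
play_rows --motion '[7,0,0,0,36,22,0,0,0,36,45,0,0,0,36,70,0,0,0,36,95,0,0,0,36,117,0,0,0,36,134,0,0,0,36,145,0,0,0,36,150,0,0,0,36,150,0,0,0,36]'

```text
t: 31.75
eef_pos: [0.3815, -0.0747, 0.1591]
tool_rot: [0.119, 0.993, 0.001, -0.002]
ft_force: [-0.7, 0.3, -4.6]
width: 0.046
```

Call:
play_rows --motion '[-41,0,0,0,36,-74,0,0,0,36,-99,0,0,0,36,-118,0,0,0,36,-132,0,0,0,36,-142,0,0,0,36,-148,0,0,0,36,-150,0,0,0,36,-150,0,0,0,36,-150,0,0,0,36]'

```text
t: 32.58
eef_pos: [0.527, -0.1101, 0.1585]
tool_rot: [0.119, 0.993, 0.001, -0.002]
ft_force: [0.1, 0.5, -4.6]
width: 0.0459
```

```bash
python3 ft.py 28
```

```text
t 33.98 [ 0.5273 -0.1102  0.1586] w 0.0456
M tool mean [ 0.0016  0.0014 -0.0049] sem [0.0059 0.0049 0.0058] med [ 0.004   0.0042 -0.0072] F [-0.07 -0.02 -4.04]
```

The same shakes on B gave -0.006 and +0.001, so nothing moved. A gave +0.028 and -0.014, so A is the bad one and B goes to the dock. To stay within joint 6's range at the dock I need yaw of about +22.7° (tool x outward). I'll turn to that and stop where the wrist camera can see the dock past the module.

```bash
python3 go.py 0.60 -0.31 0.24 22.7
```

```text
t 33.98 pos [ 0.5273 -0.1102  0.1586] yaw 166.29 q6 -1.61 w 0.0456 F [ 0.17  0.61 -3.41] M [ 0.0496 -0.0189 -0.0159] tilt [-0.0033  0.002  -1.    ]
shift [-117.7 -176.7  -82. ] turn -36.41
```

Call:
play_rows --motion '[-3,-5,-10,4,36,-9,-14,-20,11,36,-16,-24,-30,18,36,-22,-33,-41,25,36,-28,-42,-52,32,36,-34,-51,-62,39,36,-40,-60,-70,46,36,-46,-70,-76,53,36,-52,-80,-80,60,36,-59,-88,-82,67,36]'

```text
t: 34.82
eef_pos: [0.5641, -0.2106, 0.2409]
tool_rot: [0.65, 0.76, -0.0, -0.002]
ft_force: [-0.1, -0.0, -4.9]
width: 0.0461
```

```bash
python3 go.py 0.60 -0.31 0.24 22.7
```

```text
t 34.82 pos [ 0.5641 -0.2106  0.2409] yaw 98.93 q6 -0.57 w 0.0461 F [-0.1  -0.01 -4.9 ] M [-0.0706  0.0803 -0.0109] tilt [-0.0027  0.0016 -1.    ]
shift [-103.7   20.     0.7] turn 76.23
```

Call:
play_rows --motion '[-10,2,0,7,36,-20,4,0,14,36,-32,6,0,21,36,-44,8,0,28,36,-56,10,0,35,36,-68,12,0,42,36,-80,14,0,49,36,-90,17,0,56,36,-98,19,0,63,36,-104,20,0,70,36]'

```text
t: 35.65
eef_pos: [0.6001, -0.311, 0.2402]
tool_rot: [0.969, 0.247, -0.001, -0.001]
ft_force: [0.5, -0.0, -3.8]
width: 0.0458
```

```bash
python3 - <<'E'
from h import *
snap('wrist','w4.png')
s=imaging.snapshot('wrist');np.savez('w4.npz',**{k:np.array(v) for k,v in s.items()})
t=imaging.snapshot('top');cv2.imwrite('pics/top4.png',cv2.resize(t['color'][170:300,350:490],None,fx=4,fy=4)[:,:,::-1])
E
python3 go.py 0.48 -0.364 0.24 22.7
```

```text
t 35.8 pos [ 0.5999 -0.3104  0.2402] yaw 29.08 q6 0.53 w 0.0462 F [ 0.1  -0.79 -4.54] M [-0.0552  0.0828 -0.0635] tilt [-0.0033  0.002  -1.    ]
shift [-130.8  -11.5    0.4] turn 6.38
```

View pics/w4.png

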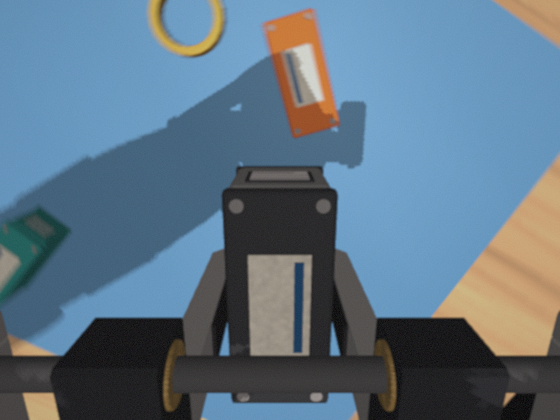

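The wrist camera looks along tool +x (orange at (300,70), turquoise at (30,250)), so the dock is behind it. I'll move to its other side.

```bash
python3 go.py 0.36 -0.414 0.24 22.7
```

```text
t 35.8 pos [ 0.5999 -0.3104  0.2402] yaw 29.08 q6 0.53 w 0.0462 F [ 0.1  -0.79 -4.54] M [-0.0552  0.0828 -0.0635] tilt [-0.0033  0.002  -1.    ]
shift [-260.   -26.1    0.7] turn 6.38
```

Call:
play_rows --motion '[-14,-1,0,1,36,-42,-4,0,3,36,-80,-8,0,5,36,-120,-12,0,6.4,36,-160,-16,0,6.4,36,-198,-20,0,6.4,36,-230,-23,0,6.4,36,-250,-25,0,6.4,36,-258,-26,0,6.4,36,-260,-26,0,6.4,36]'

```text
t: 36.63
eef_pos: [0.3591, -0.4142, 0.2412]
tool_rot: [0.98, 0.198, -0.001, -0.001]
ft_force: [0.3, -0.8, -4.1]
width: 0.0456
```

```bash
python3 - <<'E'
from h import *
imaging.snapshot('top')
s=snap('wrist','w5.png');np.savez('w5.npz',**{k:np.array(v) for k,v in s.items()})
t=snap('top');S=snap('scene');np.savez('t5.npz',**{k:np.array(v) for k,v in t.items()});np.savez('s5.npz',**{k:np.array(v) for k,v in S.items()})
E
python3 go.py 0.48 -0.364 0.24 22.7
```

```text
t 36.83 pos [ 0.3611 -0.4134  0.2406] yaw 22.81 q6 0.25 w 0.0459 F [-0.45  0.08 -4.17] M [-0.0854  0.073   0.0046] tilt [-0.0032  0.0022 -1.    ]
shift [128.8   0.5   0.4] turn 0.11
```

View pics/w5.png

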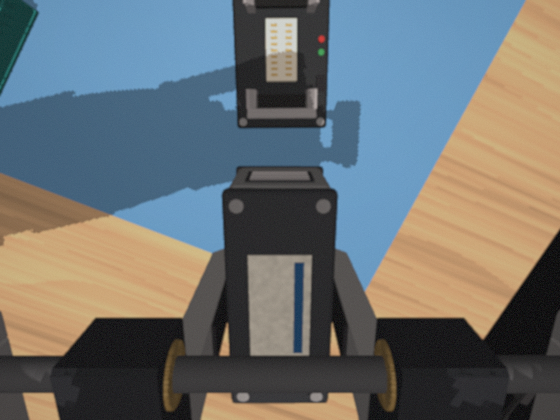

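```bash
cat > dk.py <<'E'
from h import *
from m1 import tri
def ld(f): return {k:(v if v.ndim else float(v)) for k,v in np.load(f).items()}
w=ld('w5.npz');t=ld('t5.npz');S=ld('s5.npz')
im=w['color']
def blob(s,box,f):
    u0,u1,v0,v1=box;c=s['color'][v0:v1,u0:u1].astype(int);g=c.min(2)
    m=f(c).astype(np.uint8);m=cv2.morphologyEx(m,cv2.MORPH_CLOSE,np.ones((5,5)))
    n,l,st,cc=cv2.connectedComponentsWithStats(m);i=1+np.argmax(st[1:,4]);ys,xs=np.nonzero(l==i)
    q=cv2.minAreaRect((np.c_[xs+u0,ys+v0]).astype(np.float32));return q,st[i]
q,st=blob(w,(255,310,10,90),lambda c:(c[...,0]>150)&(c.min(2)>80));print('conn wrist',q,st)
qt,stt=blob(t,(405,432,218,256),lambda c:(c[...,0]>95)&(c[...,2]>60));print('conn top',qt,stt)
qs,sts=blob(S,(160,186,138,163),lambda c:(c[...,0]>150)&(c[...,2]<.93*c[...,0]));print('conn scene',qs,sts)
print('tri w-t',tri(w,q[0],t,qt[0]),'w-s',tri(w,q[0],S,qs[0]),'t-s',tri(t,qt[0],S,qs[0]))
X=cast(w,cv2.boxPoints(q),0.030);print('conn corners',X.round(4).tolist(),X.mean(0));r=cv2.minAreaRect((X[:,:2]*1000).astype(np.float32));print(r)
print('top cast',cast(t,qt[0],.030))
W=cloud(w);print('conn z',np.median(W[35:65,272:290,2]))
# held module: label
ql,_=blob(w,(235,330,245,365),lambda c:(c.min(2)>110));print('label',ql)
zl=np.median(W[270:340,255:290,2]);Y=cast(w,cv2.boxPoints(ql),zl);print('label z',zl,Y.mean(0),Y.round(4).tolist())
b=cv2.resize(im[0:140,220:345],None,fx=5,fy=4.2);cv2.imwrite('pics/dk.png',cv2.resize(im[0:140,220:345],None,fx=4,fy=4,interpolation=cv2.INTER_CUBIC)[:,:,::-1])
E
python3 dk.py | grep -v -e '^\[' -e '----'
```

```text
a [ 0.49715886  0.13607694 -0.0028886 ] 0.0010288879743755653
b [ 0.53279396 -0.11434535  0.00246056] 0.0009661710855432747
dock [ 0.47198539 -0.36128519  0.02866316] nan
tray [0.50433085 0.33355178 0.06300545] 0.06011960073121075
a [224.5 211.5] [  56   56 3136] [338.5 200.5] [  56   56 3136] [0.4927 0.1322 0.0552]
b [320.5 204.5] [  56   56 3136] [241.32362232 181.21481221] [  56   56 2849] [ 0.5319 -0.1115  0.0555]
turq [309.94146341 265.29756098] [ 16  22 205] [274.61764706 146.03921569] [ 17  13 102] [ 0.3752 -0.0921  0.0553]
dockconn [416.24637681 229.69565217] [ 15  16 138] [171.71428571 153.03174603] [12  8 63] [ 0.4917 -0.3604  0.0246]
conn wrist ((281.0, 48.5), (61.0, 30.0), 90.0) [  11    8   31   62 1868]
conn top ((418.24139404296875, 234.10345458984375), (21.540658950805664, 11.141719818115234), 68.19859313964844) [  5   5  18  23 237]
conn scene ((170.0, 154.0), (10.0, 20.0), 90.0) [  0  11  21  11 133]
tri w-t [ 0.48039968 -0.36394993  0.02942091] w-s [ 0.48690308 -0.36734474  0.01541154] t-s [ 0.48410398 -0.37118311  0.00942757]
conn corners [[0.5007, -0.3405, 0.03], [0.5116, -0.3665, 0.03], [0.4622, -0.388, 0.03], [0.4508, -0.3608, 0.03]] [ 0.48130632 -0.36396997  0.03      ]
((481.32501220703125, -364.007568359375), (53.87628936767578, 29.45998764038086), 22.75981903076172)
top cast [[ 0.47948421 -0.36390711  0.03      ]]
conn z 0.028843777376146795
label ((279.0, 305.0), (98.0, 62.0), 90.0)
label z nan [nan nan nan] [[nan, nan, nan], [nan, nan, nan], [nan, nan, nan], [nan, nan, nan]]
```

```bash
sleep 0.1
```

```text
(no output)
```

View pics/dk.png

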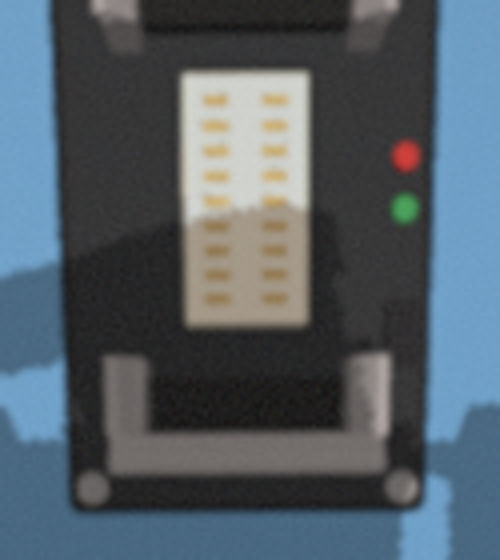

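```bash
cat > dk2.py <<'E'
from h import *
def ld(f): return {k:(v if v.ndim else float(v)) for k,v in np.load(f).items()}
w=ld('w5.npz')
g=cv2.cvtColor(w['color'],cv2.COLOR_RGB2GRAY).astype(int)
pts=[]
for (u,v) in((236,206),(323,206),(243,397),(316,397)):
    r=10;p=g[v-r:v+r+1,u-r:u+r+1];m=(p>(p.max()+np.median(p))/2).astype(np.uint8)
    n,l,st,c=cv2.connectedComponentsWithStats(m);i=1+np.argmax(st[1:,4]);pts.append(c[i]+[u-r,v-r]);print(pts[-1],st[i])
for z in(.2655,.2686,.272):
    X=cast(w,pts,z);a=np.radians(22.81);ex=np.array([np.cos(a),np.sin(a)]);ey=np.array([np.sin(a),-np.cos(a)])
    L=[np.linalg.norm(X[0]-X[2]),np.linalg.norm(X[1]-X[3]),np.linalg.norm(X[0]-X[1]),np.linalg.norm(X[2]-X[3])]
    d=X.mean(0)[:2]-np.array([.3611,-.4134]);print(z,X.mean(0).round(4),'rel TCP tool x,y',(d@ex).round(4),(d@ey).round(4),np.round(L,4),'yaw',np.degrees(np.arctan2(*(X[0]+X[1]-X[2]-X[3])[1::-1])))
# dock base screws near + guides, at plane base top
hs=[]
for (u,v) in((243,122),(320,122)):
    r=5;p=g[v-r:v+r+1,u-r:u+r+1];m=(p>(p.max()+np.median(p))/2).astype(np.uint8)
    n,l,st,c=cv2.connectedComponentsWithStats(m);i=1+np.argmax(st[1:,4]);hs.append(c[i]+[u-r,v-r]);print(hs[-1],st[i])
X=cast(w,hs,.022);c=X.mean(0)[:2];print('base screws',X.round(4).tolist())
cc=np.array([.4813,-.3640]);print('conn from screwmid: x,y',((cc-c)@ex).round(4),((cc-c)@ey).round(4))
E
python3 dk2.py
```

```text
[235.64285714 205.84415584] [  3   3  14  14 154]
[322.96835443 205.78481013] [  3   3  15  14 158]
[242.68965517 405.4137931 ] [ 0 16 21  5 87]
[316. 405.] [  0  16  21   5 105]
0.2655 [ 0.3551 -0.4158  0.2655] rel TCP tool x,y -0.0065 -0.0001 [0.1004 0.1001 0.0349 0.0353] yaw 22.77816449439057
0.2686 [ 0.357  -0.415   0.2686] rel TCP tool x,y -0.0044 -0.0001 [0.0982 0.0979 0.0341 0.0345] yaw 22.778164494390595
0.272 [ 0.3591 -0.4142  0.272 ] rel TCP tool x,y -0.0021 -0.0001 [0.0956 0.0954 0.0332 0.0336] yaw 22.778164494390566
[242.8974359  121.71794872] [ 2  2  7  7 39]
[321.36842105 122.        ] [ 4  3  5  5 19]
base screws [[0.4031, -0.354, 0.022], [0.4343, -0.4292, 0.022]]
conn from screwmid: x,y 0.0684 -0.0012
```

```bash
cat > dk3.py <<'E'
from h import *
def ld(f): return {k:(v if v.ndim else float(v)) for k,v in np.load(f).items()}
w=ld('w5.npz');a=np.radians(22.81);ex=np.array([np.cos(a),np.sin(a)]);ey=np.array([np.sin(a),-np.cos(a)])
g=cv2.cvtColor(w['color'],cv2.COLOR_RGB2GRAY).astype(int);T=np.array([.3611,-.4134])
rel=lambda X:np.c_[(X[:,:2]-T)@ex,(X[:,:2]-T)@ey]*1000
pts=[]
for (u,v,r) in((236,206,10),(323,206,10),(243,396,5),(316,396,5)):
    p=g[v-r:v+r+1,u-r:u+r+1];m=(p>(p.max()+p.min())/2).astype(np.uint8)
    n,l,st,c=cv2.connectedComponentsWithStats(m);i=1+np.argmax(st[1:,4]);pts.append(c[i]+[u-r,v-r]);print(pts[-1],st[i])
for z in(.2655,.2686,.272): print(z,rel(cast(w,pts,z)).round(1).tolist(),rel(cast(w,pts,z)).mean(0))
# front/top edges of the lid
# dock base side edges: saturation transition
hsv=cv2.cvtColor(w['color'],cv2.COLOR_RGB2HSV)
for v in(20,30,45,60,75,85,95,110):
    row=g[v].astype(float); bl=w['color'][v,:,2].astype(float)
    d=np.abs(np.diff(cv2.GaussianBlur(bl[None],(1,1),0)[0])); 
    l=225+np.argmax(d[225:250]);r=315+np.argmax(d[315:345])
    # brightness of aluminium
    al=[u for u in range(240,322) if g[v,u]>95]
    X=cast(w,[(l+.5,v),(r+.5,v)],.022);R=rel(X);print(v,l,r,R.round(1).tolist(),'mid y',R[:,1].mean().round(2))
print('conn',rel(np.array([[.4813,-.3640,0]])))
for v in (92,100,106,112): print(v,g[v,238:330].tolist())
E
python3 dk3.py; python3 - <<'E'
import cv2
im=cv2.imread('pics/w5.png');cv2.imwrite('pics/dk4.png',cv2.resize(im[365:420,220:345],None,fx=6,fy=6))
E
```

```text
[235.82941176 205.91764706] [  3   3  15  15 170]
[322.92397661 205.8128655 ] [  3   3  15  15 171]
[242.81609195 396.65517241] [ 0  2 11  9 87]
[315.97727273 396.70454545] [ 0  2 11  9 88]
0.2655 [[43.6, -17.4], [43.7, 17.4], [-51.5, -17.6], [-51.5, 17.4]] [-3.90749853 -0.06126099]
0.2686 [[44.6, -17.0], [44.6, 17.0], [-48.4, -17.1], [-48.4, 17.0]] [-1.8962668  -0.05272112]
0.272 [[45.6, -16.6], [45.6, 16.5], [-45.0, -16.7], [-45.0, 16.6]] [ 0.30960025 -0.04335482]
20 232 328 [[156.8, -45.5], [156.7, 46.6]] mid y 0.54
30 233 328 [[148.1, -44.9], [148.0, 46.9]] mid y 1.03
45 233 327 [[134.8, -45.4], [134.7, 46.5]] mid y 0.55
60 234 327 [[121.2, -44.9], [121.1, 47.0]] mid y 1.05
75 235 326 [[107.2, -44.4], [107.2, 46.6]] mid y 1.06
85 235 326 [[97.8, -44.8], [97.7, 46.9]] mid y 1.06
95 236 326 [[88.2, -44.1], [88.1, 47.3]] mid y 1.58
110 236 325 [[73.5, -44.7], [73.4, 46.8]] mid y 1.08
conn [[129.95103741   1.06201455]]
92 [30, 35, 39, 34, 35, 40, 39, 60, 90, 108, 110, 105, 102, 103, 102, 105, 104, 100, 84, 62, 48, 37, 36, 38, 39, 38, 38, 33, 38, 37, 35, 37, 32, 39, 39, 35, 40, 35, 35
[... 748 characters left out ...]
, 30, 28, 28, 32, 27, 28, 27, 31, 30, 33, 28, 33, 29, 28, 32, 35, 31, 30, 33, 32, 38, 32, 32, 27, 31, 31, 32, 30, 33, 29, 40, 27, 33, 32, 31, 33, 39, 50, 70, 84, 95, 96, 98, 101, 116, 137, 155, 164, 149, 98, 49, 40, 42, 42, 41, 50, 50, 63, 103, 138, 153, 153]
112 [35, 33, 37, 36, 36, 34, 35, 36, 53, 81, 103, 108, 110, 112, 108, 108, 108, 109, 109, 108, 110, 108, 111, 111, 108, 110, 110, 110, 110, 109, 111, 112, 108, 110, 108, 108, 108, 110, 111, 111, 111, 109, 108, 109, 111, 110, 113, 112, 110, 114, 110, 110, 113, 110, 111, 110, 111, 113, 112, 111, 111, 110, 110, 112, 111, 112, 112, 111, 114, 111, 112, 112, 110, 111, 111, 111, 112, 101, 73, 47, 38, 38, 37, 37, 38, 41, 39, 43, 69, 93, 97, 99]
```

View pics/dk4.png

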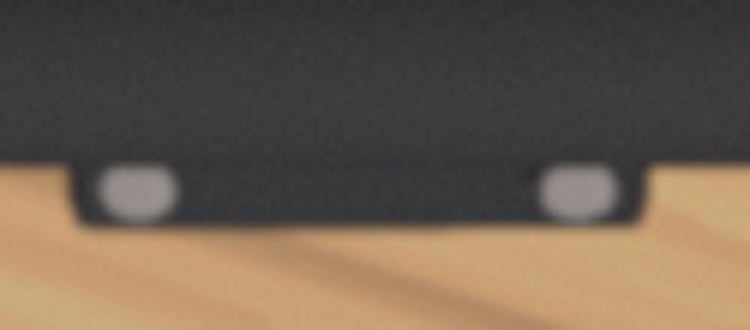

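```bash
cat > dk5.py <<'E'
from h import *
from scipy.spatial.transform import Rotation as Ro
def ld(f): return {k:(v if v.ndim else float(v)) for k,v in np.load(f).items()}
w=ld('w5.npz');R,t=RT(w)
# tool pose at w5 (yaw 22.81, small tilt) ; w3 (yaw 166.23)
def Rt(yaw,zt):
    z=np.array(zt,float);z/=np.linalg.norm(z);x=np.array([np.cos(np.radians(yaw)),np.sin(np.radians(yaw)),0]);x-=z*(x@z);x/=np.linalg.norm(x);return np.c_[x,np.cross(z,x),z]
R5=Rt(22.81,[-.0032,.0022,-1]);p5=np.array([.3611,-.4134,.2406])
R3=Rt(166.23,[-.0012,.0016,-1]);p3=np.array([.5269,-.1103,.1690])
Rct=R@R5; tct=R@p5+t           # tool->cam
Rw3=Rct@R3.T; tw3=tct-Rw3@p3
s3=dict(w);s3['rvec']=cv2.Rodrigues(Rw3)[0];s3['tvec']=tw3
g=cv2.cvtColor(cv2.imread('pics/w3.png'),cv2.COLOR_BGR2GRAY).astype(int)
pts=[]
for (u,v,r) in((256,156,6),(303,155,6),(259,265,5),(299,265,5)):
    p=g[v-r:v+r+1,u-r:u+r+1];m=(p>(np.percentile(p,97)+np.median(p))/2).astype(np.uint8)
    n,l,st,c=cv2.connectedComponentsWithStats(m);i=1+np.argmax([st[k,4]-8*np.hypot(*(c[k]-r)) for k in range(1,n)]);pts.append(c[i]+[u-r,v-r]);print(pts[-1],st[i])
X=cast(s3,pts,.058);print(X.round(4).tolist(),X.mean(0));
print('spacings',[np.linalg.norm(X[a]-X[b]).round(4) for a,b in((0,2),(1,3),(0,1),(2,3))])
E
python3 dk5.py
```

```text
[255.88372093 155.11627907] [ 3  2  7  7 43]
[300.28205128 154.8974359 ] [ 0  3  7  7 39]
[258.5 265. ] [ 2  3  6  5 26]
[298.92857143 264.60714286] [ 2  2  7  6 28]
[[0.4802, -0.1172, 0.058], [0.4881, -0.0842, 0.058], [0.5698, -0.1388, 0.058], [0.5776, -0.1057, 0.058]] [ 0.52893563 -0.11146188  0.058     ]
spacings [np.float64(0.0922), np.float64(0.092), np.float64(0.0339), np.float64(0.0339)]
```

Screw spacing in the grasp and hold views puts the module about 1.5 mm back of the TCP along tool x and centred in y. The dock centre lies at +130.0 and +1.1 mm with yaw matching, so I'll shift by +131.3 and +1.1. First to hover height.

Call:
play_rows --motion '[10,0,0,0,36,30,0.3,0,0,36,58,0.6,0,0,36,86,0.8,0,0,36,110,1,20,0,36,124,1.1,50,0,36,130,1.1,85,0,36,131.3,1.1,115,0,36,131.3,1.1,135,0,36,131.3,1.1,143,0,36]'

```text
t: 37.77
eef_pos: [0.4819, -0.3614, 0.0935]
tool_rot: [0.98, 0.198, -0.003, -0.003]
ft_force: [-0.7, -0.8, -4.4]
width: 0.0457
```

```bash
python3 - <<'E'
from h import *
snap('wrist','w6.png');s=snap('scene');cv2.imwrite('pics/s6.png',cv2.resize(s['color'][80:220,100:260],None,fx=4,fy=4)[:,:,::-1])
a=np.radians(22.81);ex=np.array([np.cos(a),np.sin(a)]);ey=np.array([np.sin(a),-np.cos(a)]);p=np.array([.3611,-.4134])+.1313*ex+.0011*ey;print('target',p)
E
python3 go.py 0.4825 -0.3635 0.05 22.8
```

```text
target [ 0.48255819 -0.36351205]
t 37.87 pos [ 0.4822 -0.3625  0.0961] yaw 22.84 q6 0.47 w 0.0459 F [-0.57 -0.42 -3.42] M [-0.0278  0.1072  0.0128] tilt [-0.0051  0.0038 -1.    ]
shift [ 0.1  1.3 46.1] turn 0.04
```

View pics/w6.png

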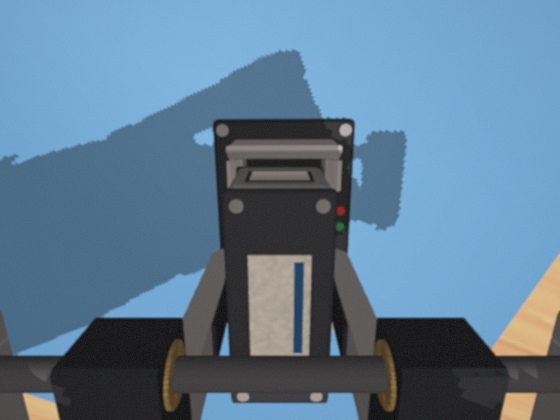

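View pics/s6.png

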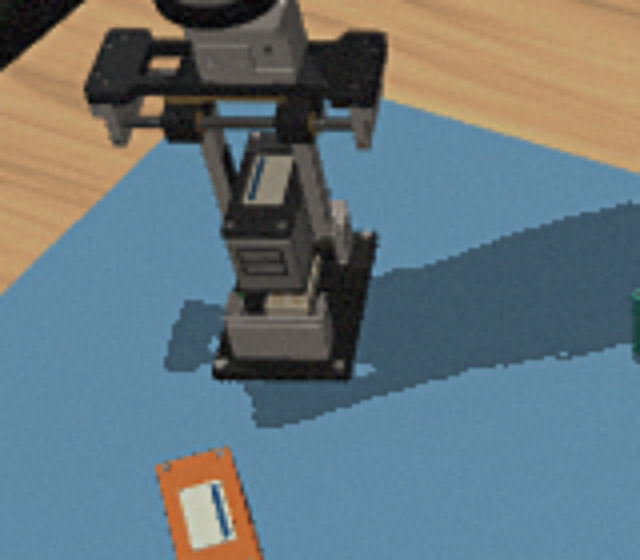

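```bash
cat > dk6.py <<'E'
from h import *
from scipy.spatial.transform import Rotation as Ro
imaging.snapshot('top');imaging.snapshot('top')
w=snap('wrist','w7.png');st=telemetry.read_state();R=Ro.from_quat(st['tool_rot']).as_matrix();p=st['eef_pos']
print(p.round(4),R[:,2].round(4),'yaw',np.degrees(np.arctan2(R[1,0],R[0,0])).round(2),st['t'])
g=cv2.cvtColor(w['color'],cv2.COLOR_RGB2GRAY).astype(int)
def scr(L):
    o=[]
    for (u,v,r) in L:
        q=g[v-r:v+r+1,u-r:u+r+1];m=(q>(np.percentile(q,95)+np.median(q))/2).astype(np.uint8)
        n,l,s,c=cv2.connectedComponentsWithStats(m);i=1+np.argmax([s[k,4]-8*np.hypot(*(c[k]-r)) for k in range(1,n)]);o.append(c[i]+[u-r,v-r]);print(o[-1],s[i])
    return o
rel=lambda X:((X-p)@R*1000).round(2)
b=rel(cast(w,scr([(222,130,8),(346,129,8)]),.022));m=rel(cast(w,scr([(236,206,9),(323,206,9)]),p[2]+.0282))
print('base',b.tolist(),b.mean(0));print('mod',m.tolist(),m.mean(0))
# base side edges at row 140,160,200
for v in(140,150,200,220):
    bl=w['color'][v,:,2].astype(float);d=np.abs(np.diff(bl));l=208+np.argmax(d[208:224]);r=346+np.argmax(d[346:362]);X=rel(cast(w,[(l+.5,v),(r+.5,v)],.022));print(v,l,r,X[:,:2].tolist(),X[:,1].mean())
E
python3 dk6.py
```

```text
[ 0.4828 -0.3637  0.0991] [-1.2e-03  5.0e-04 -1.0e+00] yaw 22.81 38.0167
[218.82568807 130.08256881] [  0   2  11  13 109]
[340.52830189 129.13207547] [ 0  4  7  9 53]
[235.67586207 205.89655172] [  2   3  14  13 145]
[323.         205.91608392] [  3   3  13  13 143]
base [[66.52, -39.98, 77.12], [67.12, 39.52, 77.04]] [66.82 -0.23 77.08]
mod [[46.25, -17.31, -28.23], [46.25, 16.53, -28.26]] [ 46.25   -0.39  -28.245]
140 210 347 [[60.11, -45.78], [60.11, 44.46]] -0.6600000000000001
150 211 346 [[53.55, -45.49], [53.55, 44.16]] -0.6650000000000027
200 214 346 [[19.05, -45.33], [19.07, 46.05]] 0.35999999999999943
220 215 359 [[4.41, -45.41], [4.45, 56.0]] 5.295000000000002
```

Settled now: module and dock agree in tool y (-0.4 against -0.4). Base screws and connector both say the module is about 1.4 mm too far along +x, because my earlier hold image was taken before the arm had settled. I'll correct that and lower slowly.

Call:
play_rows --motion '[-0.7,0,3,0,36,-1.4,0,7,0,36,-1.4,0,12,0,36,-1.4,0,16,0,36,-1.4,0,19,0,36,-1.4,0,20,0,36,-1.4,0,20,0,36,-1.4,0,20,0,36]'

```text
t: 38.68
eef_pos: [0.4815, -0.3643, 0.0792]
tool_rot: [0.98, 0.198, -0.001, -0.0]
ft_force: [-0.8, -0.1, -4.2]
width: 0.0459
```

Call:
play_rows --motion '[0,0,2,0,36,0,0,4,0,36,0,0,6,0,36,0,0,8,0,36,0,0,9,0,36,0,0,9,0,36]'

```text
t: 39.18
eef_pos: [0.4814, -0.3642, 0.0698]
tool_rot: [0.98, 0.198, -0.001, -0.001]
ft_force: [0.3, -0.1, -4.5]
width: 0.0457
```

```bash
python3 go.py 0.4815 -0.3641 0.05 22.8
```

```text
t 39.18 pos [ 0.4814 -0.3642  0.0698] yaw 22.8 q6 0.46 w 0.0457 F [ 0.34 -0.08 -4.47] M [-0.0574  0.1224 -0.0061] tilt [-1.6e-03  8.0e-04 -1.0e+00]
shift [ 0.1 -0.1 19.8] turn 0.0
```

Call:
play_rows --motion '[0,0,2,0,36,0,0,4,0,36,0,0,6,0,36,0,0,8,0,36,0,0,9.5,0,36,0,0,9.5,0,36]'

```text
t: 39.68
eef_pos: [0.4813, -0.3641, 0.0598]
tool_rot: [0.98, 0.198, -0.001, -0.001]
ft_force: [-0.2, -0.4, -4.7]
width: 0.0457
```

Call:
play_rows --motion '[0,0,1,0,36,0,0,2,0,36,0,0,3,0,36,0,0,3,0,36]'

```text
t: 40.02
eef_pos: [0.4814, -0.3642, 0.0573]
tool_rot: [0.98, 0.198, -0.001, -0.001]
ft_force: [-2.1, 1.8, 1.1]
width: 0.0459
```

Connector contact at 0.0573. Now pressing, gently.

Call:
play_rows --motion '[0,0,1,0,36,0,0,2,0,36,0,0,3,0,36,0,0,3,0,36]'

```text
t: 40.35
eef_pos: [0.4815, -0.3643, 0.0547]
tool_rot: [0.98, 0.198, -0.001, -0.0]
ft_force: [-2.7, 1.9, 3.2]
width: 0.0458
```

Call:
play_rows --motion '[0,0,1,0,36,0,0,2,0,36,0,0,3,0,36,0,0,3,0,36]'

```text
t: 40.68
eef_pos: [0.4816, -0.3644, 0.052]
tool_rot: [0.98, 0.198, -0.0, -0.0]
ft_force: [-2.0, 1.9, 3.7]
width: 0.0457
```

Call:
play_rows --motion '[0,0,0.8,0,36,0,0,1.6,0,36,0,0,2.2,0,36,0,0,2.2,0,36]'

```text
t: 41.02
eef_pos: [0.4816, -0.3644, 0.0501]
tool_rot: [0.98, 0.198, -0.0, -0.0]
ft_force: [-3.3, 1.6, 3.7]
width: 0.0456
```

Call:
play_rows --motion '[0,0,0.5,0,36,0,0,1,0,36,0,0,1,0,36]'

```text
t: 41.27
eef_pos: [0.4817, -0.3644, 0.0497]
tool_rot: [0.98, 0.198, -0.0, -0.0]
ft_force: [-5.5, 4.3, 10.6]
width: 0.0458
```

Call:
play_rows --motion '[0,0,0.6,0,36,0,0,1,0,36,0,0,1,0,36]'

```text
t: 41.52
eef_pos: [0.4817, -0.3645, 0.0497]
tool_rot: [0.98, 0.198, -0.0, 0.0]
ft_force: [-6.4, 4.9, 13.4]
width: 0.0458
```

Hard stop at 0.0497, which matches home (0.022 + 0.028). I'll unload, open and rise.

Call:
play_rows --motion '[0,0,-0.3,0,36,0,0,-0.3,0,48,0,0,-0.3,0,56,0,0,-0.3,0,64,0,0,-0.3,0,66,0,0,-4,0,66,0,0,-14,0,66,0,0,-34,0,66,0,0,-64,0,66,0,0,-96,0,70]'

```text
t: 42.35
eef_pos: [0.4814, -0.3641, 0.147]
tool_rot: [0.98, 0.198, -0.001, -0.0]
ft_force: [-0.3, 0.0, 0.4]
width: 0.0692
```

```bash
python3 - <<'E'
from h import *
for i in range(3): imaging.snapshot('top')
w=snap('wrist','w8.png')
E
python3 go.py 0.36 -0.25 0.25 22.8
```

```text
t 42.55 pos [ 0.482  -0.3646  0.1471] yaw 22.81 q6 0.46 w 0.0699 F [ 0.65  0.16 -0.64] M [-0.0588  0.1698  0.0685] tilt [ 0.0012 -0.0016 -1.    ]
shift [ -68.  -152.8 -103.3] turn 0.01
```

View pics/w8.png

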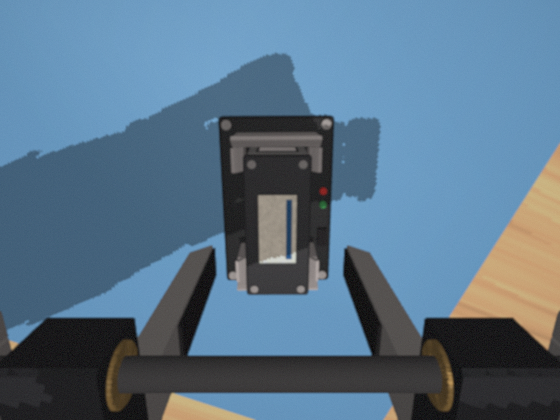

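The module sits in the guides (lid centre at about (278,225)). I'll retreat and check its height and tilt, the tray and the bystanders.

Call:
play_rows --motion '[-4,-8,-12,0,80,-14,-28,-30,0,80,-26,-56,-52,0,80,-38,-86,-74,0,80,-50,-114,-90,0,80,-60,-136,-100,0,80,-66,-149,-103,0,80,-68,-153,-103,0,80]'

```text
t: 43.22
eef_pos: [0.3588, -0.2488, 0.2502]
tool_rot: [0.98, 0.198, 0.001, 0.001]
ft_force: [-0.6, 0.7, 0.7]
width: 0.0798
```

```bash
python3 - <<'E'
from h import *
for i in range(2): imaging.snapshot('top')
t=snap('top','top9.png');s=snap('scene','scene9.png')
W=cloud(t);hs=cv2.cvtColor(t['color'],cv2.COLOR_RGB2HSV)
for n,c,lo in(('dock',(.4815,-.364),.070),('tray',(.5165,.349),.05)):
    m=(np.hypot(W[...,0]-c[0],W[...,1]-c[1])<.07)&(W[...,2]>lo)&(W[...,2]<lo+.03);P=W[m]
    A=np.c_[P[:,:2]-P[:,:2].mean(0),np.ones(len(P))];co=np.linalg.lstsq(A,P[:,2],rcond=None)[0]
    print(n,len(P),'plane slope',co.round(4),cv2.minAreaRect((P[:,:2]*1000).astype(np.float32)))
print(telemetry.read_state()['t'])
E
```

```text
dock 270 plane slope [-0.0371  0.0152  0.0771] ((495.4615478515625, -357.78472900390625), (71.42045593261719, 46.68800354003906), 23.226320266723633)
tray 762 plane slope [0.0049 0.0155 0.0609] ((515.3056640625, 349.9649353027344), (47.97378921508789, 104.28852081298828), 86.84495544433594)
43.4167
```

View pics/scene9.png

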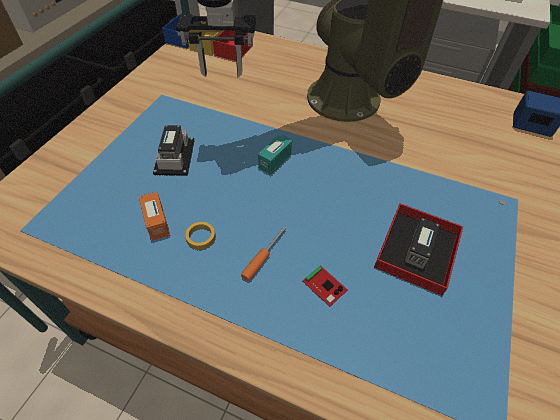

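View pics/top9.png

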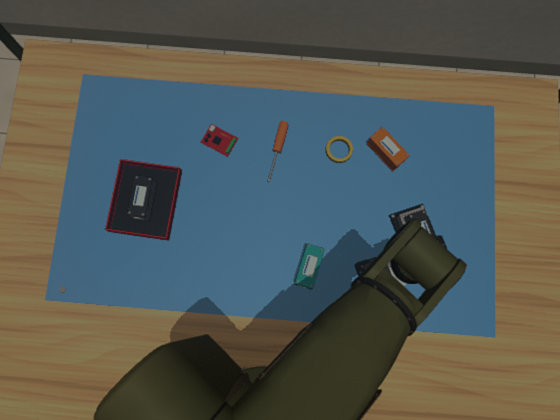

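The scene view shows everything in place, but the arm half-covers the dock from above. I'll move clear and check its level properly.

Call:
play_rows --motion '[0,-15,0,0,80,0,-45,0,0,80,0,-85,0,0,80,0,-125,0,0,80,0,-165,0,0,80,0,-200,0,0,80,0,-225,0,0,80,0,-240,0,0,80,0,-245,0,0,80,0,-245,0,0,80]'

```text
t: 44.25
eef_pos: [0.2656, -0.024, 0.2487]
tool_rot: [0.98, 0.198, -0.0, 0.0]
ft_force: [-0.2, -0.8, -0.5]
width: 0.0799
```

```bash
python3 - <<'E'
from h import *
t=snap('top','top10.png');s=snap('scene')
for nm,v in(('top',t),('scene',s)):
    W=cloud(v)
    for n,c,z in(('dock',(.4815,-.364),.0775),('tray',(.5165,.349),.061)):
        a=np.radians(22.8 if n=='dock' else -3.6);d=W[...,:2]-np.array(c);x=d@[np.cos(a),np.sin(a)];y=d@[-np.sin(a),np.cos(a)]
        m=(abs(x)<.046)&(abs(y)<.018)&(abs(W[...,2]-z)<.012);A=np.c_[x[m],y[m],np.ones(m.sum())]
        co=np.linalg.lstsq(A,W[...,2][m],rcond=None)[0];print(nm,n,m.sum(),'slope x,y; z',co.round(4))
print(telemetry.read_state()['t'],telemetry.read_state()['eef_pos'])
cv2.imwrite('pics/d10.png',np.hstack([cv2.resize(t['color'][190:280,370:460],(400,400)),cv2.resize(s['color'][115:185,140:210],(400,400),interpolation=cv2.INTER_CUBIC)])[:,:,::-1])
E
```

```text
top dock 531 slope x,y; z [-0.0004  0.0007  0.0773]
top tray 500 slope x,y; z [-0.0058  0.0089  0.0611]
scene dock 294 slope x,y; z [-0.0059 -0.0231  0.0776]
scene tray 502 slope x,y; z [0.0015 0.0011 0.0613]
44.35 [ 0.26582387 -0.02484108  0.24865229]
```

View pics/d10.png

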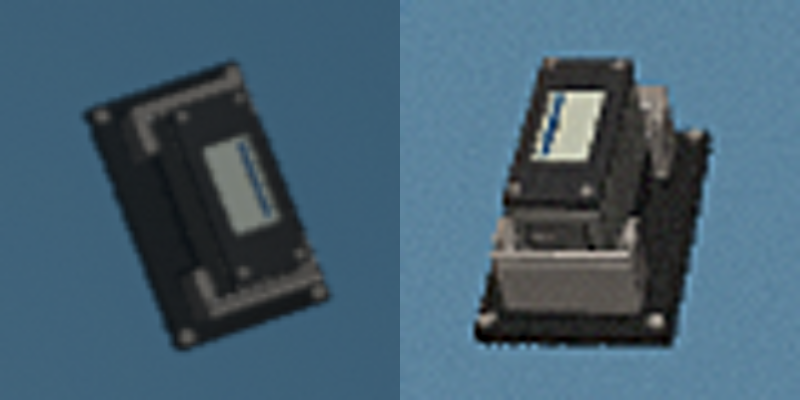

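The dock module is level with its top at 0.0773. The same camera read 0.057 for a true 0.058, so the underside is at the seat. The picture shows it sitting square between the guides. Handing in.

```bash
python3 -c "
from workcell import arm
print(arm.close_job())"
```

```text
the job is handed in; nothing more can be done
None
```

The bad module is upright in the red reject tray, and the sound one is fully home in the test dock. I handed the job in at about 44 s of the 72 s allowed.

- **Which one is bad:** I shook both modules end to end.
  - **Module A** (on the robot's left) was shaken both ways three times. Its wrist moment always changed in the same direction: +0.004/-0.022, +0.028/-0.014 and +0.015/-0.007 N m. That averages about 0.03 N m with roughly 0.006 uncertainty.
  - **Module B**, the control, got one shake each way and showed no change: -0.006/+0.001 N m, within noise.
- **Reject tray:** A was lowered until it touched the floor at about 3 N, then released. The last pictures show it upright, level and near the middle of the tray.
- **Test dock:** B's connector moved at about 4 N of measured net force. It then came to a firm stop at 13 N with the tool at 0.0497 m, where home was expected. Afterwards its top read 0.0773 m and level from above, which matches home once the camera's 1 mm low bias is allowed for.
- **Bystanders:** the circuit board, tape, screwdriver and both look-alikes sit where they were in the last pictures.

**Checks that disagreed:**
- A's moment change was only about half the 0.057 N m quoted for a full end-to-end slide. I put this down to the disc sliding back a little each time the arm stopped.
- My first dock alignment was about 1.4 mm off along the module's length, because I used a picture taken before the arm had settled. I corrected it before lowering.
- The scene camera's depth showed about 1.3° of tilt on the docked module, where the top camera showed none. I trusted the top camera because it had more points.

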